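# Park the rolling bath caddy at the index post

### The job

Roll the bath caddy along its runway towards the end with the index post and bring it to rest with its pointer in line with the post's tip, without ever running into the end stops. It is heavy and rolls almost without friction, so push and brake it gently, with closed fingers reaching into its open middle bay and touching only the two sprung pads there; do not touch its wooden parts or the bottle and jar standing on it, which must stay upright. Then take the hand out and leave the caddy standing still; be done within about half a minute.

Things in the scene. Friction and masses are not known exactly. Their poses are not given: they have to be found in the camera images.
- track: Fixed aluminium runway, 150 mm wide (x), 920 mm long (y), 20 mm high. Origin: centre of its underside; +y points towards the end with the index post. The caddy strikes the rubber-faced end stops when its middle is at track y = +0.205 or -0.185. Rolling mass 3.7 kg (hidden: 2.8 to 4.9), drag 0.2 N s/m, dry friction 0.005 N: it coasts on and on.
- caddy: Wooden rolling caddy, 470 mm long (track y), 120 mm wide. Origin: its middle, underside of the 14 mm floor plate, 22 mm above the table; axes as the track's. At each end a closed housing 110 mm long, flat top 103 mm above the table. Between them the bay, open above and at the sides, floor 36 mm above the table. Starts at track y = -0.165.
- pad_fwd: Forward sprung pad, at the +y end of the bay: rubber-faced plunger 94 mm wide (track x), 39 to 91 mm above the table, standing 30 mm out of its housing. Origin: centre of its bay-side face, 65 mm above the table. At rest it is 95 mm from the caddy's middle (190 mm between the two faces) and can be pushed in by up to 30 mm. Pushing it to +y drives the caddy on.
- pad_back: Back pad at the -y end of the bay, same size and travel; origin at the centre of its face, which looks to +y, at rest 95 mm from the caddy's middle. Pushing it towards -y brakes a caddy that rolls to +y. Either pad: spring 60 N/m, no preload, damping 0.25 N s/m; push = 60 N/m times depth, and a caddy that runs against a still finger bounces back.
- pointer (a point): Front edge of the upright steel pointer fin (16 mm wide, 50 mm high, pointed towards +x) on the caddy's far (+x) side, at the middle of its length, 80 mm from the caddy's centre line; the point is 40 mm above the table.
- mark (a point): Tip of the index post's pointing finger, on the far (+x) side of the runway, 40 mm above the table. The caddy is parked when the pointer is in line with it, that is at the same track y; the two tips never touch. It lies at track y = 0.095 to 0.165.
- index_post: Small steel post, 55 mm high on a 30 x 36 mm foot, fixed beside the runway. Origin at the underside near its runway edge; axes parallel to the track's.
- shampoo: White bottle, 52 mm diameter, 130 mm high, 0.3 kg, standing loose on the forward (+y) housing. Origin at the centre of its underside. Not to be touched.
- cream_jar: Jar, 60 mm diameter, 60 mm high, 0.25 kg, standing loose on the back (-y) housing. Origin at the centre of its underside. Not to be touched.
Not all that is in view belongs to the job. There is more than one size of the index_post; the one meant has the size given above.

How it is judged:
By the outcome, as a careful person would: the job done as asked, in the order asked, and still so for the second after the job is handed in, with the robot touching nothing.
It also fails if it takes over 51 s, if anything falls off the work surface, if the arm or the gripper's body presses on something with over 40 N, if the wrist force passes 120 N, or if a joint passes its speed limit or range.

### The arm

A 6-joint arm with a two-finger parallel gripper is mounted at the origin on the work surface. World frame = base frame: x ahead of the robot, y to its left, z up, the work surface at z = 0. Lengths are in mm, angles in rad, forces in N, time in s.
With the tool pointing down it reaches from about 400 to 925 mm from the base axis. Payload 12.5 kg.
Tool frame: the origin (TCP) lies midway between the tips of the shut fingers; the grasp point (between the pads) lies 19 mm behind it; z points along the fingers, y is the line along which they close (so a half turn about z gives the same grasp; the last joint's range is limited). The gripper opens to 95 mm and grips with 3 to 60 N. Pads are 20 mm wide; open, the fingers measure 119 mm over their backs; the gripper's body (75 mm by 180 mm) begins 59 mm behind the grasp point.
Start: joints at [-1.445, 0.491, 1.559, -0, 1.092, -0.106], TCP at [143.603, -608.297, 214.661] pointing down, gripper open.
Joint ranges: [-3.1, 3.1], [-0.84, 2.19], [0.05, 2.79], [-1.13, 4.28], [0.06, 2.93], [-2.69, 2.69]. Speed limits (rad/s): [2.22, 2.22, 2.79, 3.14, 3.14, 3.14].

### API

Orientations are given as [roll, pitch, yaw] about the fixed x, y, z axes, in that order (R = Rz(yaw) Ry(pitch) Rx(roll)).
In Python, from cell import env gives the robot as it stands.
- The arm moves only by the tool carry_out, never from a script. Its argument "series" is a list of rows, each a list of 4 numbers: the shift along the world's x, y, z normalised to -1 to 1, where 1 is 5 cm, then the turn about the world's z normalised to -1 to 1, where 1 is 6 degrees. In form: [[x, y, z, turn], ...]. A call has exactly 5 rows; each row shifts and turns the commanded pose from where the row before left it; what a row does not reach is not made up. A row lasts 1/10 s, in which the tool goes at most 50 mm and 8.59 degrees, less where a joint would pass 70% of its speed; a pose out of reach is approached as far as the arm can. A call with a number of a shift or a turn outside -1 to 1 is refused whole. A call with a gripper value outside its range is refused whole. "fingers" is the closure, from -1 (fully open) to 1 (shut), set as the call begins (left out, the last holds). The fingers move at their own pace and stop on an object; the grip force is fixed at half the most. Time passes only in rows, so rows that do not move let the fingers close, or fill a call up. It gives the time, the measured TCP pose, the force, the opening and the grip force at its end, in the units of the state.
- env.state(): the state, without advancing time (a new reading comes with each control period).
- env.read_camera(name): name is "side" or "top"; returns the picture (384x512x3 uint8, red, green, blue); there is no depth.
- env.calibration(name): a dict with "K" (3x3 intrinsics, pixels), "dist" ([k1, k2, p1, p2, k3] as OpenCV has them; the pictures are not rectified), "pose" (4x4, takes a point from camera to world coordinates). Camera axes: x right, y down, z forward; pixel columns grow to the right and rows downward; lengths in mm; the calibration is good to about 2 mm. A picture is of the moment at which its call begins. calibration takes no time and is no camera call.
- env.job_done(): hands the job in; it is judged then, once.
Trained networks look in the newest picture that a camera, given by its name, has taken for a name from the list of things; names that differ only in an ending like _2 or _b are one class to them, and where a whole thing is asked for, a point or a joint stands for the part that bears it (a point fixed in the world has none). Each returns a list of dicts, best first, with "conf" (0 to 1); they miss things now and then, are a little off and sometimes report something else, mostly with a low value. They report only what shows in the picture. A call takes as long as a camera call. They do not tell look-alikes from the thing itself.
- env.look_for(camera, label): "position" ([row, column] as shares, 0 to 1, of the picture: columns of its width, rows of its height, amid what is visible of it).
The state is a dict: "t": time; "joints": joint angles; "qvel": joint speeds; "tau": joint torques, N m; "eef_pos": TCP position; "tcp_rot": TCP orientation; "ft_force": force on the tool from outside, world axes, zero at the start; "moment": the same for the moment, N m; "opening": opening from 0.0 (shut) to 1.0 (fully open); "grip_force": force on a finger pad.
Only numpy, scipy, OpenCV 4.12 (cv2) and the standard library are available. Lean on these libraries where they do the work, as an engineer would, in place of code of your own. Each camera call takes 0.05 s, during which the arm holds its last target. There are 200 camera calls.

## Working session

There is one attempt and no reset: what is moved stays moved. The work goes in short steps, Python scripts to look and compute and a tool call to move; the robot and the scene stay as the last step left them, time stands still between calls to the robot, and variables do not carry over. Pictures are saved under pics/ and viewed, at most 12 in all, crops included, and the job is handed in when it is done.

Besides the shell and the picture viewer there is one more tool, called after ">>>" by a JSON object that holds its "method" and its "body". carry_out: Moves the arm, as the interface text tells. Its arguments: {"type":"object","properties":{"series":{"type":"array","items":{"type":"array","items":{"type":"number","minimum":-1,"maximum":1}}},"fingers":{"type":"number"}},"required":["series"]}

```bash
mkdir -p pics; cat > h.py <<'E'
from cell import env
import numpy as np, cv2
def ray(cam,rc):
    c=env.calibration(cam);K=np.array(c["K"],float);P=np.array(c["pose"],float)
    u=np.array([[[rc[1]*512,rc[0]*384]]],float)
    p=cv2.undistortPoints(u,K,np.array(c["dist"],float))[0,0]
    return P[:3,3],P[:3,:3]@np.array([p[0],p[1],1])
def atz(cam,rc,z):
    o,d=ray(cam,rc);return o+d*(z-o[2])/d[2]
def px(cam,X):
    c=env.calibration(cam);P=np.linalg.inv(np.array(c["pose"],float))
    return cv2.projectPoints(np.array(X,float).reshape(-1,3),cv2.Rodrigues(P[:3,:3])[0],P[:3,3],np.array(c["K"],float),np.array(c["dist"],float))[0][:,0]
E
python3 - <<'E'
from h import *
s=env.state();print(s)
for c in("top","side"):
    im=env.read_camera(c);cv2.imwrite(f"pics/{c}0.png",cv2.resize(im[:,:,::-1],(800,600),interpolation=cv2.INTER_CUBIC))
    print(c,np.round(env.calibration(c)["pose"],2).tolist())
    for l,z in dict(track=20,caddy=36,pad_fwd=65,pad_back=65,pointer=40,mark=40,index_post=30,shampoo=170,cream_jar=130).items():
        print(l,[(round(r["conf"],2),np.round(r["position"],3).tolist(),atz(c,r["position"],z).round(0).tolist()) for r in env.look_for(c,l)][:3])
print(env.state()["t"])
E
```

```text
{'t': 0.0, 'joints': array([-1.44458078e+00,  4.91560807e-01,  1.55946308e+00, -2.27543135e-05,
        1.09168934e+00, -1.05628127e-01]), 'qvel': array([-4.84081278e-04,  2.40497877e-03, -7.00776539e-04,  1.53654997e-03,
       -9.49788829e-04, -1.90596561e-05]), 'tau': array([ 3.32941941e-03, -6.12634492e+01, -2.58170950e+01,  6.92979922e-02,
        4.83281922e-02, -7.96732229e-05]), 'eef_pos': array([ 143.57583753, -608.02994909,  214.05627835]), 'tcp_rot': array([-3.14047619e+00, -9.80765280e-05,  2.31854118e-01]), 'ft_force': array([ 0.24736263, -0.45523144,  0.15279676]), 'moment': array([ 0.07183293,  0.00985915, -0.00741987]), 'grip_force': 0.0, 'opening': 1.0004058888307694}
top [[-0.02, -0.98, 0.19, 422.57], [-1.0, 0.02, 0.03, -109.59], [-0.04, -0.19, -0.98, 903.45], [0.0, 0.0, 0.0, 1.0]]
track [(0.74, [0.577, 0.471], [517.0, -57.0, 20.0])]
caddy [(0.91, [0.539, 0.631], [541.0, -228.0, 36.0])]
pad_fwd [(0.55, [0.54, 0.524], [539.0, -115.0, 65.0])]
pad_back [(0.65, [0.507, 0.735], [559.0, -332.0, 65.0])]
pointer [(0.6, [0.528, 0.623], [550.0, -219.0, 40.0])]
mark [(0.95, [0
[... 443 characters left out ...]
.0, 0.0, 1.0]]
track [(0.89, [0.742, 0.502], [498.0, 121.0, 20.0])]
caddy [(0.92, [0.538, 0.607], [522.0, -167.0, 36.0])]
pad_fwd []
pad_back [(0.66, [0.427, 0.644], [553.0, -350.0, 65.0])]
pointer [(0.79, [0.524, 0.61], [527.0, -186.0, 40.0])]
mark [(0.71, [0.667, 0.426], [594.0, 104.0, 40.0]), (0.67, [0.638, 0.335], [697.0, 119.0, 40.0]), (0.62, [0.562, 0.428], [679.0, -23.0, 40.0])]
index_post [(0.95, [0.548, 0.424], [705.0, -54.0, 30.0]), (0.88, [0.664, 0.43], [601.0, 87.0, 30.0]), (0.63, [0.644, 0.346], [691.0, 109.0, 30.0])]
shampoo [(0.75, [0.482, 0.562], [501.0, -0.0, 170.0]), (0.55, [0.535, 0.612], [428.0, 47.0, 170.0])]
cream_jar [(0.96, [0.337, 0.655], [574.0, -430.0, 130.0])]
1.0
```

View pics/top0.png

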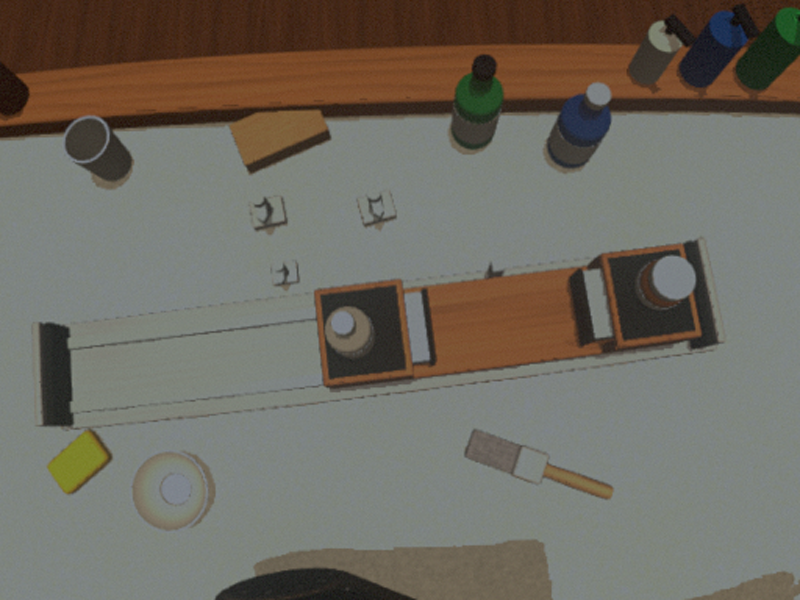

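View pics/side0.png

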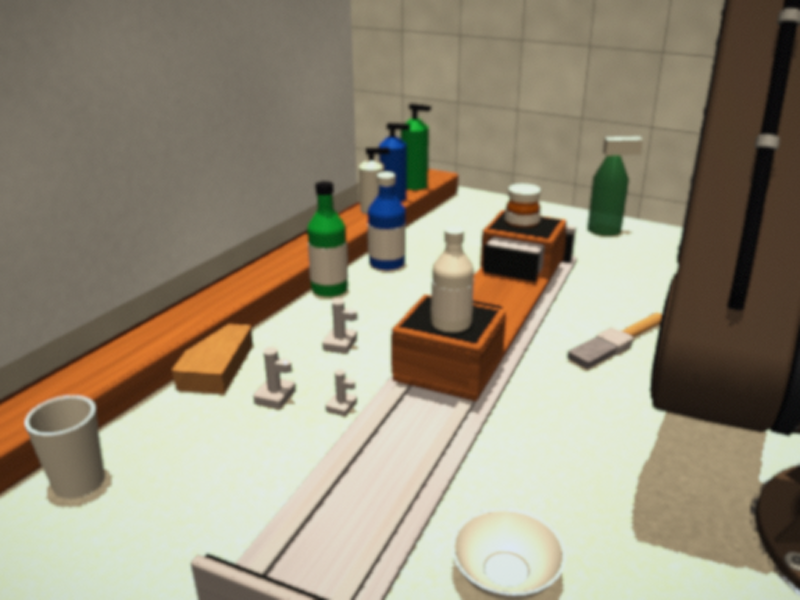

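The small post right beside the runway, at about (286,270) in the top view, looks like the right one. The two others, at (268,212) and (377,208), are larger and further off. Next I zoom in and fit the track direction.

```bash
python3 - <<'E'
from h import *
im=env.read_camera("top")[:,:,::-1]
a=cv2.resize(im[120:200,150:250],(800,600)[:1]+(640,),interpolation=cv2.INTER_CUBIC)[:600]
cv2.imwrite("pics/zp.png",cv2.resize(im[120:195,150:250],(800,600),interpolation=cv2.INTER_CUBIC))
cv2.imwrite("pics/zc.png",cv2.resize(im[150:240,250:370],(800,600),interpolation=cv2.INTER_CUBIC))
def w(x,y,z): return atz("top",(y/600,x/800),z).round(1)
for n,p in dict(lowL=(70,425,20),lowR=(700,349,20),upL=(70,323,20),upR=(590,259,20),stopL0=(33,324,20),stopL1=(40,427,20)).items(): print(n,w(*p))
s=0.3
avg=np.mean([[r["position"] for r in env.look_for("top","pointer")[:1]][0] for _ in range(3)],0);print("pointer",avg,atz("top",avg,40))
E
```

```text
lowL [411.6 371.4  20. ]
lowR [ 500.6 -496.3   20. ]
upL [555.  379.8  20. ]
upR [ 629.  -351.9   20. ]
stopL0 [554.2 439.2  20. ]
stopL1 [407.8 418.2  20. ]
pointer [0.526  0.6289] [ 550.70854834 -225.39212332   40.        ]
```

View pics/zp.png

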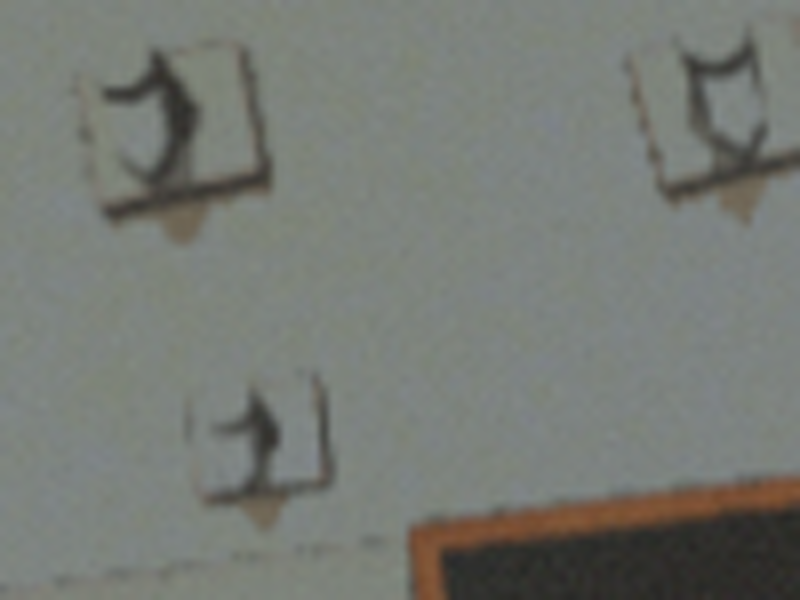

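View pics/zc.png

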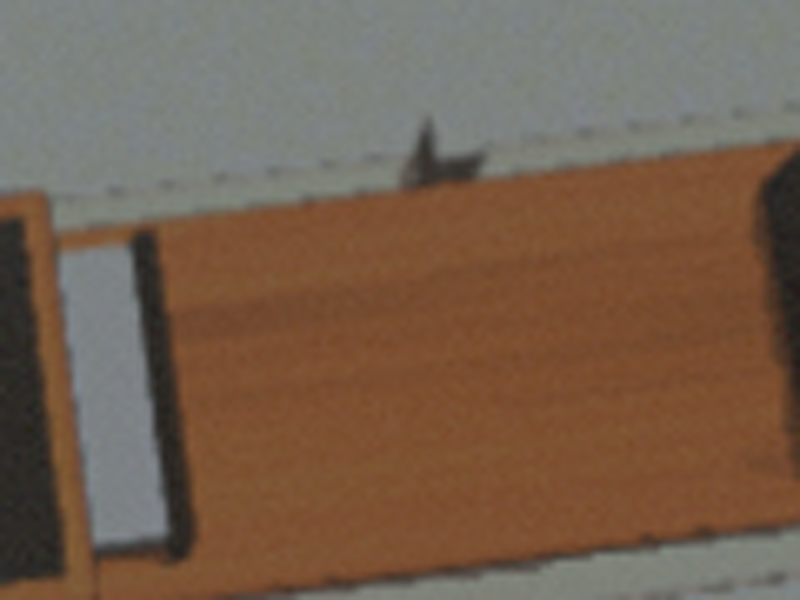

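The tip detail is ambiguous from the top, so I check the side view zoomed and project hypotheses.

```bash
python3 - <<'E'
from h import *
im=env.read_camera("side")[:,:,::-1]
cv2.imwrite("pics/zs.png",cv2.resize(im[180:270,150:270],(800,600),interpolation=cv2.INTER_CUBIC))
def w(x,y,z): return atz("top",(y/384,x/512),z).round(1)
print("foot corners z=4?",[w(150+a/8,120+b/8,4) for a,b in((190,400),(318,375),(330,485),(203,500))])
print("big foot",[w(150+a/8,120+b/8,4) for a,b in((80,80),(243,45),(268,180),(107,215))])
print("tipbrown z40,z0",w(183.1,186.3,40),w(183.1,186.3,0))
print("ptr z40,72",w(314.2,167.7,40),w(314.2,167.7,72))
# track fit: axis dir from edges
a=[w(*np.array(p)*.64,20) for p in((70,425),(700,349),(70,323),(590,259))]
for p,q in((a[1],a[0]),(a[3],a[2])): d=q-p;print(np.degrees(np.arctan2(d[1],d[0])))
# project candidate tips into side crop
for X in (w(183.1,186.3,40),w(183.1,186.3,0),w(314.2,167.7,40),w(314.2,167.7,72)):
    u=px("side",X)[0];print(X,u,((u-[150,180])*6.667).round())
E
```

```text
foot corners z=4? [array([634.2,  90.3,   4. ]), array([640.3,  54.8,   4. ]), array([609.4,  51.1,   4. ]), array([606.1,  86.1,   4. ])]
big foot [array([727.7, 124.1,   4. ]), array([736.3,  77.6,   4. ]), array([696.5,  69.7,   4. ]), array([687.8, 115.1,   4. ])]
tipbrown z40,z0 [590.2  61.7  40. ] [598.   69.7   0. ]
ptr z40,72 [ 623.2 -212.6   40. ] [ 615.8 -208.8   72. ]
95.85634868472047
95.77493554990002
[590.2  61.7  40. ] [231.93091101 245.83879461] [546. 439.]
[598.   69.7   0. ] [227.10916837 263.12728881] [514. 554.]
[ 623.2 -212.6   40. ] [281.05078573 187.2627677 ] [874.  48.]
[ 615.8 -208.8   72. ] [283.31598415 176.80611291] [889. -21.]
```

View pics/zs.png

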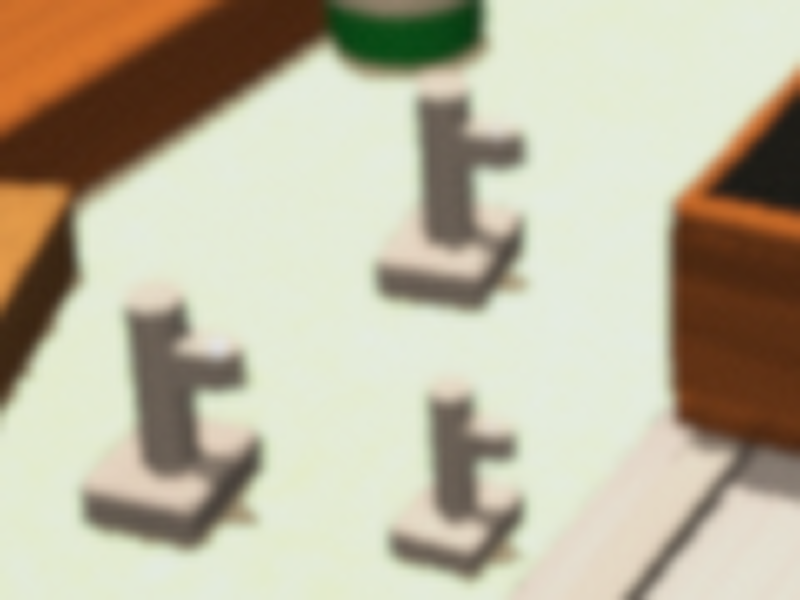

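The small post's foot measures about 30 × 36 mm, so it is the right one, with its finger tip at about (515,440) in the crop. The brown wedge in the top view is only its shadow. Next I write a tracker on the forward housing's top front edge (z = 103), in track axes (n, s).

```bash
cat >> h.py <<'E'
A=np.radians(5.8);EN=np.array([np.cos(A),np.sin(A)]);ES=np.array([-np.sin(A),np.cos(A)])
def ns(X): return np.array([EN@X[:2],ES@X[:2]]).round(1)
def xy(n,s): return n*EN+s*ES
def strip(cam,im,z,n0,n1,s0,s1,st=0.5):
    N,S=np.meshgrid(np.arange(n0,n1,2.),np.arange(s0,s1,st),indexing="ij")
    X=np.stack([N*EN[0]+S*ES[0],N*EN[1]+S*ES[1],0*N+z],-1)
    p=px(cam,X).reshape(*N.shape,2).astype(np.float32)
    return cv2.remap(im,p[...,0],p[...,1],cv2.INTER_LINEAR).astype(float)
def front(cam="top",im=None,lo=-90,hi=300):
    """s of the forward housing's front top edge"""
    im=env.read_camera(cam) if im is None else im
    q=strip(cam,im,103,490,545,lo,hi); 
    f=cv2.GaussianBlur(np.median(q[...,0]-q[...,2],0)[None],(9,1),2)[0]   # redness
    k=np.where(f>30)[0]; return (lo+k[-1]*.5 if len(k) else None)
E
python3 - <<'E'
from h import *
s=lambda x,y:(y/384,x/512)
print("mark side z40",[ns(atz("side",s(150+515/6.667,180+b/6.667),40)) for b in(435,450)])
print("foot mid", ns(np.mean([[634.2,90.3],[640.3,54.8],[609.4,51.1],[606.1,86.1]],0)))
print("ptr z65",ns(atz("top",s(314.2,167.7),65)))
for a,b in((150,400),(165,400),(60,400)): print("padf z91",ns(atz("top",s(250+a/6.667,150+b/6.667),91)))
for c in("top","side"):
    im=env.read_camera(c)
    q=strip(c,im,103,490,545,-90,300);f=np.median(q[...,0]-q[...,2],0)
    print(c,front(c,im),f[::20].astype(int).tolist())
print(env.state()["t"], "goal bay xy at padf-contact", xy(519,-271+70))
E
```

```text
mark side z40 [array([602.9,   3.7]), array([599.2,  10.7])]
foot mid [626.4   7.3]
ptr z65 [ 593.1 -271. ]
padf z91 [ 514.7 -175.5]
padf z91 [ 514.2 -179.8]
padf z91 [ 517.9 -149.7]
top -44.0 [22, 10, 4, 20, 53, 2, 2, 1, 1, 1, 1, 1, 1, 2, 2, 2, 3, 3, 3, 3, 3, 3, 3, 3, 3, 4, 3, 4, 4, 5, 5, 5, 6, 5, 6, 5, 5, 2, 1]
side 63.5 [35, 34, 24, 11, 122, 117, 70, 63, 63, 74, 71, 69, 75, 77, 80, 50, 21, 23, 25, 23, 23, 22, 25, 24, 23, 23, 24, 24, 25, 24, 25, 25, 25, 24, 24, 24, 24, 25, 25]
1.35 goal bay xy at padf-contact [ 536.65540362 -147.52280424]
```

```bash
python3 - <<'E'
from h import *
im=env.read_camera("top")
for n in (480,520,555):
    q=strip("top",im,103,n-6,n+6,-540,-20);f=np.median(q[...,0]-q[...,2],0);b=(f>25).astype(int)
    e=np.where(np.diff(b))[0];print(n,(-540+e*.5).tolist())
# wireframe of pointer fin for mid=-271 and -278 ; and post
big=cv2.resize(im[150:195,290:350,::-1],(800,600),interpolation=cv2.INTER_CUBIC)
for mid,col in((-271,(0,255,0)),(-278,(0,0,255))):
    P=[];
    for z in(15,65):
        for n,s in((599,0),(583,8),(583,-8)): P.append([*xy(n,mid+s),z])
    u=((px("top",P)+.5-[290,150])*[800/60,600/45]).astype(int)
    for i,j in((0,1),(1,2),(2,0),(3,4),(4,5),(5,3),(0,3),(1,4),(2,5)): cv2.line(big,tuple(map(int,u[i])),tuple(map(int,u[j])),col,1)
cv2.imwrite("pics/wf.png",big)
E
```

```text
480 [-513.0, -505.0, -412.5, -402.5, -358.0, -181.5, -153.0, -144.5, -51.5, -44.0]
520 [-461.5, -451.5, -412.5, -402.0, -358.0, -181.5, -153.0, -144.0, -104.0, -91.0, -61.0, -60.0, -59.5, -58.0, -57.5, -57.0, -52.0, -43.5]
555 [-459.5, -458.5, -412.5, -402.5, -359.5, -181.5, -152.5, -144.0, -51.5, -43.5]
```

View pics/wf.png

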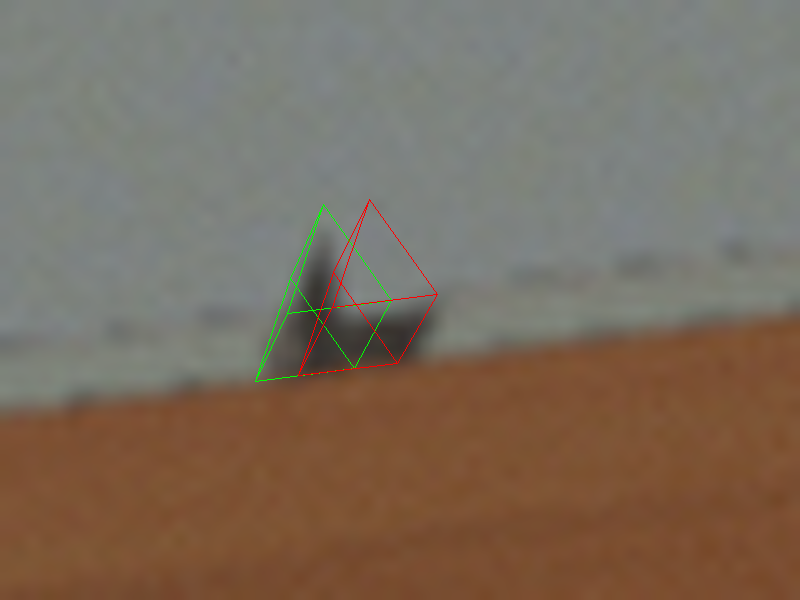

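The wireframe settles it: the fin fits a middle at s = -278 (red). The housing edges at -43.5 and -513 agree with that. The mark is at s ≈ +7.5, so the travel is about 285 mm. I now approach, turning so the wide side of the hand lies across the track.

>>> {"method": "carry_out", "body": {"fingers": 1, "series": [[0.39,0.45,0,0.69],[0.39,0.45,0,0.69],[0.39,0.45,0,0.69],[0.39,0.45,0,0.69],[0.39,0.45,0,0.69]]}}

```text
t: 1.9
eef_pos: [241.8, -494.8, 214.7]
tcp_rot: [3.141, -0.0, 0.596]
ft_force: [-0.8, 0.4, -1.4]
opening: 0.637
grip_force: 0.0
```

>>> {"method": "carry_out", "body": {"series": [[0.39,0.45,0,0.69],[0.39,0.45,0,0.69],[0.39,0.45,0,0.69],[0.39,0.45,0,0.69],[0.39,0.45,0,0.69]]}}

```text
t: 2.4
eef_pos: [339.3, -382.4, 214.8]
tcp_rot: [3.141, 0.0, 0.957]
ft_force: [-0.7, -0.6, -0.4]
opening: 0.212
grip_force: 0.0
```

>>> {"method": "carry_out", "body": {"series": [[0.39,0.45,0,0.69],[0.39,0.45,0,0.69],[0.39,0.45,0,0.69],[0.39,0.45,0,0.69],[0.39,0.45,0,0.69]]}}

```text
t: 2.9
eef_pos: [436.8, -269.8, 214.8]
tcp_rot: [3.141, 0.0, 1.319]
ft_force: [0.3, 1.2, -0.1]
opening: 0.009
grip_force: 0.0
```

>>> {"method": "carry_out", "body": {"series": [[0.39,0.45,0,0.69],[0.39,0.45,0,0.69],[0.39,0.45,0,0.69],[0.39,0.45,0,0.69],[0.39,0.45,0,0.69]]}}

```text
t: 3.4
eef_pos: [534.4, -157.2, 214.8]
tcp_rot: [3.141, 0.0, 1.68]
ft_force: [1.0, -0.1, 0.8]
opening: 0.009
grip_force: 0.0
```

>>> {"method": "carry_out", "body": {"series": [[0.02,0,-0.5,-0.08],[0.02,0,-0.7,0],[0.02,0,-0.8,0],[0,0,-0.7,0],[0,0,-0.48,0]]}}

```text
t: 3.9
eef_pos: [536.0, -158.0, 53.5]
tcp_rot: [-3.14, -0.001, 1.669]
ft_force: [0.4, -0.1, 0.2]
opening: 0.006
grip_force: 0.0
```

```bash
python3 - <<'E'
from h import *
im=env.read_camera("top");print("mid top",front("top",im)-234.7)
im2=env.read_camera("side")
cv2.imwrite("pics/in.png",np.hstack([cv2.resize(im,(400,300)),cv2.resize(im2,(400,300))])[:,:,::-1])
q=strip("side",im2,103,490,545,-90,300);f=np.median(q[...,0]-q[...,2],0);print(f[70:110:2].astype(int))
s=env.state();print(s["t"],s["eef_pos"],ns(s["eef_pos"]),s["ft_force"])
E
```

```text
mid top -278.2
[ 56  71  89 106 122 135 146 154 158 160 160 158 153 145 138 129 120 112
 103  97]
4.0 [ 535.29605874 -157.78024241   52.9786427 ] [ 516.6 -211.1] [-0.83081494 -0.12770534 -0.16889595]
```

View pics/in.png

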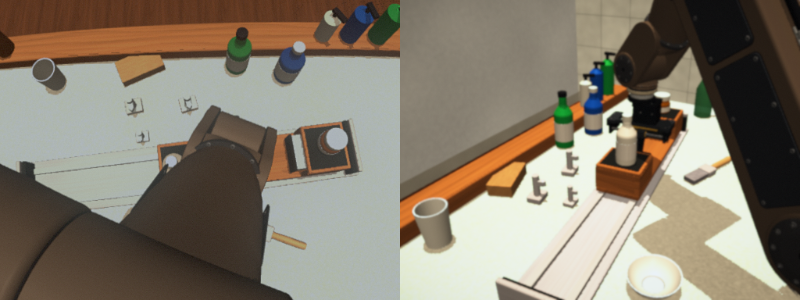

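The hand is in the bay and clear, and the caddy is still at mid s = -278. The arm will hide parts of the top view, so I track the rim peak in the side camera. Now the push: finger at 30 mm/s, so the caddy should leave at about 60 mm/s.

```bash
cat >> h.py <<'E'
def mid_side(lo=-90,hi=300):
    im=env.read_camera("side");q=strip("side",im,103,490,545,lo,hi)
    f=np.median(q[...,0]-q[...,2],0);i=int(np.argmax(f));k=np.arange(max(0,i-40),min(len(f),i+40))
    w=np.clip(f[k]-110,0,None);return lo+.5*(w@k)/w.sum(),f[i]
def track(m=4):
    for _ in range(m):
        t=env.state()["t"];r,p=mid_side();e=env.state()["eef_pos"];print(round(t,2),"rim %.1f pk %.0f"%(r,p),"mid %.1f"%(r-OFF),"finger",ns(e))
OFF=0
E
python3 -c "
from h import *
r=mid_side();print(r);open('h.py','a').write('OFF=%.1f\n'%(r[0]+278.2))"
```

```text
(np.float64(-45.21013289036545), np.float64(161.0))
```

>>> {"method": "carry_out", "body": {"series": [[-0.01,0.1,0,0],[-0.01,0.1,0,0],[-0.006,0.06,0,0],[-0.006,0.06,0,0],[-0.006,0.06,0,0]]}}

```text
t: 4.55
eef_pos: [534.9, -139.0, 56.2]
tcp_rot: [3.141, 0.0, 1.669]
ft_force: [-0.3, -0.4, 0.4]
opening: 0.004
grip_force: 0.0
```

>>> {"method": "carry_out", "body": {"series": [[-0.006,0.06,0,0],[-0.006,0.06,0,0],[-0.006,0.06,0,0],[-0.006,0.06,0,0],[-0.006,0.06,0,0]]}}

```text
t: 5.05
eef_pos: [533.2, -124.1, 55.6]
tcp_rot: [3.142, -0.0, 1.669]
ft_force: [0.8, 0.2, -0.3]
opening: 0.005
grip_force: 0.2
```

```bash
python3 -c "
from h import *
track(1)"
```

```text
5.05 rim -33.0 pk 161 mid -266.0 finger [ 517.8 -176.9]
```

>>> {"method": "carry_out", "body": {"series": [[-0.006,0.06,0,0],[-0.006,0.06,0,0],[-0.006,0.06,0,0],[0,0,0,0],[0.02,-0.2,0,0]]}}

```text
t: 5.6
eef_pos: [533.2, -124.8, 55.7]
tcp_rot: [-3.141, -0.0, 1.67]
ft_force: [0.2, -0.5, -1.0]
opening: -0.0
grip_force: 0.0
```

```bash
python3 -c "
from h import *
track(4)"
```

```text
5.6 rim -3.4 pk 164 mid -236.4 finger [ 518.2 -180. ]
5.65 rim -0.8 pk 164 mid -233.8 finger [ 518.1 -179.7]
5.7 rim 1.8 pk 164 mid -231.2 finger [ 517.9 -179.4]
5.75 rim 4.4 pk 163 mid -228.6 finger [ 517.8 -179.1]
```

The caddy is coasting at about 52 mm/s. The finger now creeps forward at about half the expected arrival speed, so the back pad meets it at the right place and the bounce leaves the caddy at rest.

>>> {"method": "carry_out", "body": {"series": [[-0.003,0.034,0,0],[-0.003,0.034,0,0],[-0.003,0.034,0,0],[-0.003,0.034,0,0],[-0.003,0.034,0,0]]}}

```text
t: 6.3
eef_pos: [532.6, -116.5, 55.7]
tcp_rot: [3.141, 0.0, 1.669]
ft_force: [-0.6, -0.7, 0.2]
opening: 0.002
grip_force: 0.0
```

>>> {"method": "carry_out", "body": {"series": [[-0.003,0.034,0,0],[-0.003,0.034,0,0],[-0.003,0.034,0,0],[-0.003,0.034,0,0],[-0.003,0.034,0,0]]}}

```text
t: 6.8
eef_pos: [531.8, -108.2, 55.6]
tcp_rot: [3.141, 0.0, 1.669]
ft_force: [-0.2, -0.8, -0.3]
opening: 0.004
grip_force: 0.0
```

```bash
python3 -c "
from h import *
track(2)"
```

```text
6.8 rim 57.2 pk 167 mid -175.8 finger [ 518.1 -161.1]
6.85 rim 59.5 pk 167 mid -173.5 finger [ 518.1 -161.3]
```

>>> {"method": "carry_out", "body": {"series": [[-0.003,0.034,0,0],[-0.003,0.034,0,0],[-0.003,0.034,0,0],[-0.003,0.034,0,0],[-0.003,0.034,0,0]]}}

```text
t: 7.4
eef_pos: [531.0, -99.6, 55.7]
tcp_rot: [3.142, 0.0, 1.669]
ft_force: [-0.7, -0.3, 1.3]
opening: 0.006
grip_force: 0.0
```

```bash
python3 -c "
from h import *
track(2)"
```

```text
7.4 rim 85.3 pk 169 mid -147.7 finger [ 518.2 -152.6]
7.45 rim 87.5 pk 168 mid -145.5 finger [ 518.2 -152.7]
```

>>> {"method": "carry_out", "body": {"series": [[-0.003,0.036,0,0],[-0.004,0.036,0,0],[-0.003,0.036,0,0],[-0.004,0.036,0,0],[-0.003,0.036,0,0]]}}

```text
t: 8.0
eef_pos: [530.2, -90.6, 55.7]
tcp_rot: [3.142, -0.0, 1.669]
ft_force: [0.2, -0.0, -0.7]
opening: 0.002
grip_force: 0.0
```

>>> {"method": "carry_out", "body": {"series": [[-0.003,0.036,0,0],[-0.004,0.036,0,0],[-0.003,0.036,0,0],[-0.004,0.036,0,0],[-0.003,0.036,0,0]]}}

```text
t: 8.5
eef_pos: [529.3, -81.6, 55.7]
tcp_rot: [3.142, 0.0, 1.669]
ft_force: [0.3, 0.1, 0.0]
opening: 0.009
grip_force: 0.0
```

```bash
python3 -c "
from h import *
track(1)"
```

```text
8.5 rim 133.4 pk 171 mid -99.6 finger [ 518.3 -134.5]
```

>>> {"method": "carry_out", "body": {"series": [[-0.003,0.036,0,0],[-0.004,0.036,0,0],[-0.003,0.036,0,0],[-0.004,0.036,0,0],[-0.003,0.036,0,0]]}}

```text
t: 9.05
eef_pos: [528.5, -72.6, 55.7]
tcp_rot: [3.142, 0.0, 1.669]
ft_force: [-0.0, -0.5, -0.7]
opening: 0.004
grip_force: 0.0
```

>>> {"method": "carry_out", "body": {"series": [[-0.003,0.036,0,0],[-0.004,0.036,0,0],[-0.003,0.036,0,0],[-0.004,0.036,0,0],[-0.003,0.036,0,0]]}}

```text
t: 9.55
eef_pos: [527.7, -63.6, 55.7]
tcp_rot: [3.141, 0.0, 1.669]
ft_force: [0.4, -0.2, 0.2]
opening: 0.002
grip_force: 0.0
```

```bash
python3 -c "
from h import *
track(1)"
```

```text
9.55 rim 175.3 pk 173 mid -57.7 finger [ 518.5 -116.4]
```

>>> {"method": "carry_out", "body": {"series": [[-0.004,0.038,0,0],[-0.004,0.038,0,0],[-0.004,0.038,0,0],[-0.004,0.038,0,0],[-0.004,0.038,0,0]]}}

```text
t: 10.1
eef_pos: [526.6, -54.1, 55.6]
tcp_rot: [-3.142, -0.0, 1.669]
ft_force: [0.1, -0.1, 0.1]
opening: 0.007
grip_force: 0.0
```

>>> {"method": "carry_out", "body": {"series": [[-0.004,0.037,0,0],[-0.004,0.037,0,0],[-0.004,0.036,0,0],[-0.003,0.035,0,0],[-0.003,0.034,0,0]]}}

```text
t: 10.6
eef_pos: [525.7, -45.2, 55.7]
tcp_rot: [3.142, -0.0, 1.669]
ft_force: [-0.3, 0.2, -0.3]
opening: 0.008
grip_force: 0.0
```

```bash
python3 -c "
from h import *
track(1)"
```

```text
10.6 rim 213.5 pk 174 mid -19.5 finger [518.4 -97.9]
```

>>> {"method": "carry_out", "body": {"series": [[-0.003,0.034,0,0],[-0.003,0.034,0,0],[-0.003,0.034,0,0],[-0.003,0.034,0,0],[-0.003,0.034,0,0]]}}

```text
t: 11.15
eef_pos: [525.0, -36.7, 55.6]
tcp_rot: [-3.142, -0.0, 1.669]
ft_force: [-0.1, -0.3, -0.4]
opening: 0.007
grip_force: 0.1
```

>>> {"method": "carry_out", "body": {"series": [[-0.003,0.034,0,0],[-0.003,0.034,0,0],[-0.003,0.034,0,0],[-0.003,0.034,0,0],[-0.003,0.034,0,0]]}}

```text
t: 11.65
eef_pos: [524.3, -28.2, 55.7]
tcp_rot: [3.141, 0.0, 1.669]
ft_force: [-0.4, -1.0, -0.2]
opening: 0.007
grip_force: 0.0
```

```bash
python3 -c "
from h import *
track(2)"
```

```text
11.65 rim 94.2 pk 174 mid -138.8 finger [518.7 -80.9]
11.7 rim 231.7 pk 174 mid -1.3 finger [518.7 -81. ]
```

```bash
sed -i 's/def mid_side(lo=-90/def mid_side(lo=190/' h.py; python3 -c "
from h import *
track(3)"
```

```text
11.75 rim 231.8 pk 174 mid -1.2 finger [518.7 -81.1]
11.8 rim 231.8 pk 174 mid -1.2 finger [518.7 -81.2]
11.85 rim 231.8 pk 174 mid -1.2 finger [518.7 -81.2]
```

The caddy is at rest at mid s = -1.2, about 9 mm short. Before nudging it, I compare pointer and mark directly in the images.

```bash
python3 - <<'E'
from h import *
L=[]
for c,(x0,y0) in dict(top=(150,140),side=(195,205)).items():
    im=env.read_camera(c); w=60;b=cv2.resize(im[y0:y0+w,x0:x0+w,::-1],(400,400),interpolation=cv2.INTER_CUBIC)
    def ln(P,col):
        u=((px(c,P)+.5-[x0,y0])*400/w).astype(int)
        for i,j in zip(u[:-1],u[1:]): cv2.line(b,tuple(map(int,i)),tuple(map(int,j)),col,1)
    for z in(15,65): ln([[*xy(n,-1.2+s),z] for n,s in((583,8),(599,0),(583,-8),(583,8))],(0,255,0))
    ln([[*xy(599,-1.2),z] for z in(15,65)],(0,255,0))
    for z in(0,): ln([[*xy(n,7.5+s),z] for n,s in((611,18),(641,18),(641,-18),(611,-18),(611,18))],(0,0,255))
    ln([[*xy(604,7.5),40],[*xy(630,7.5),40]],(255,0,0))
    L.append(b)
cv2.imwrite("pics/cmp.png",np.hstack(L)); track(1)
E
```

```text
12.0 rim 231.9 pk 174 mid -1.1 finger [518.7 -81.2]
```

View pics/cmp.png

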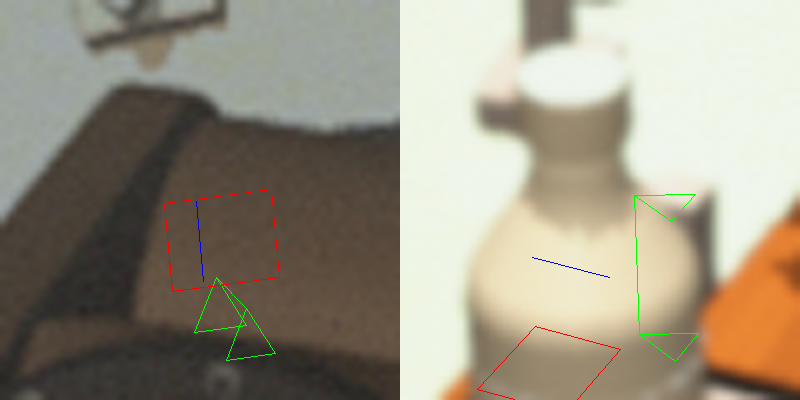

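In the side view the bottle hides the mark, and in the top view the arm does. The finger position (-81, with the caddy free of it) also suggests mid is really nearer +4. I lift out and move back to get a clear top view.

>>> {"method": "carry_out", "body": {"series": [[-0.01,0.1,0.1,0],[0,0.06,0.6,0],[0,0,0.9,0],[0,0,0.9,0],[0,0,0.7,0]]}}

```text
t: 12.55
eef_pos: [523.8, -20.0, 218.6]
tcp_rot: [3.14, 0.0, 1.669]
ft_force: [0.4, 0.6, -0.2]
opening: 0.005
grip_force: 0.0
```

>>> {"method": "carry_out", "body": {"series": [[0.06,-0.6,0,0],[0.06,-0.7,0,0],[0.07,-0.7,0,0],[0.06,-0.6,0,0],[0.02,-0.2,0,0]]}}

```text
t: 13.05
eef_pos: [537.3, -162.3, 215.9]
tcp_rot: [3.141, 0.0, 1.667]
ft_force: [-0.5, 0.0, -0.3]
opening: 0.002
grip_force: 0.0
```

```bash
python3 - <<'E'
from h import *
track(1)
im=env.read_camera("top")
for n in (480,520,555):
    q=strip("top",im,103,n-6,n+6,-250,270);f=np.median(q[...,0]-q[...,2],0);b=(f>25).astype(int)
    print(n,(-250+np.where(np.diff(b))[0]*.5).tolist())
x0,y0=160,150;w=(60,45)
b=cv2.resize(im[y0:y0+45,x0:x0+60,::-1],(800,600),interpolation=cv2.INTER_CUBIC)
def ln(P,col):
    u=((px("top",P)+.5-[x0,y0])*800/60).astype(int)
    for i,j in zip(u[:-1],u[1:]): cv2.line(b,tuple(map(int,i)),tuple(map(int,j)),col,1)
m=4
for z in(15,65): ln([[*xy(n,m+s),z] for n,s in((583,8),(599,0),(583,-8),(583,8))],(0,255,0))
for z in(0,8): ln([[*xy(n,7.5+s),z] for n,s in((611,18),(641,18),(641,-18),(611,-18),(611,18))],(0,0,255))
ln([[*xy(604,7.5),40],[*xy(630,7.5),40]],(255,0,0))
cv2.imwrite("pics/cmp2.png",b)
E
```

```text
13.05 rim 232.0 pk 174 mid -1.0 finger [ 518.1 -215.8]
480 [-245.0, -45.0, -44.5, -43.5, -40.5, -40.0, -38.5, 79.5, 123.5, 135.0, 226.5, 235.0]
520 [-247.0, -180.5, -116.5, -116.0, -112.0, -111.0, -106.0, -84.5, 79.5, 123.5, 135.0, 202.5, 232.0]
555 [-174.5, -108.5, 82.5, 124.0, 135.0, 226.5, 235.0]
```

View pics/cmp2.png

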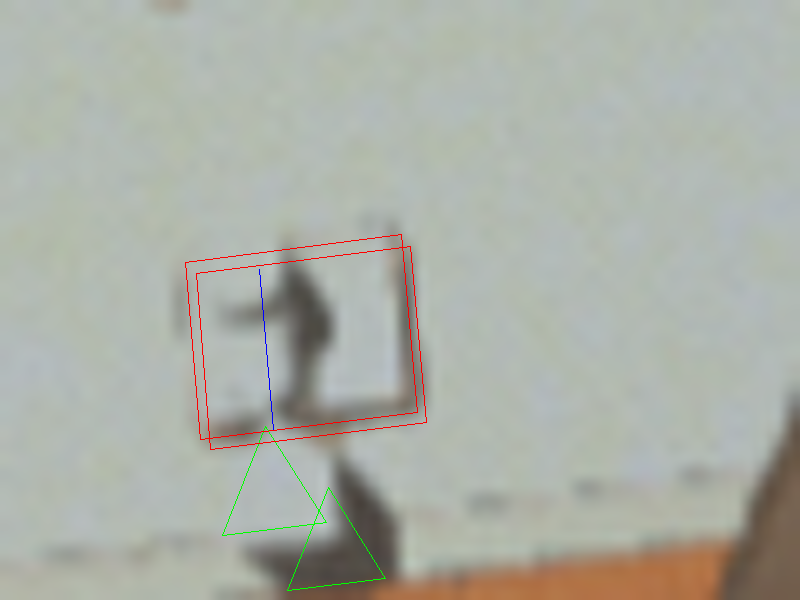

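In the top view the caddy middle is at s ≈ 0.5 and the mark at s ≈ 7.5 (the foot wireframe fits). It needs about +7 mm, so I re-enter and give it a very soft forward nudge.

>>> {"method": "carry_out", "body": {"series": [[-0.08,0.8,0,0],[-0.08,0.8,0,0],[-0.08,0.8,0,0],[-0.08,0.8,0,0],[-0.08,0.8,0,0]]}}

```text
t: 13.65
eef_pos: [516.1, 42.7, 215.9]
tcp_rot: [3.142, -0.0, 1.67]
ft_force: [0.7, -0.1, 0.1]
opening: 0.004
grip_force: 0.0
```

>>> {"method": "carry_out", "body": {"series": [[-0.03,0.3,-0.5,0],[-0.03,0.3,-0.7,0],[-0.02,0.2,-0.8,0],[-0.02,0.2,-0.7,0],[0,0,-0.5,0]]}}

```text
t: 14.15
eef_pos: [510.6, 92.0, 54.0]
tcp_rot: [-3.14, -0.0, 1.671]
ft_force: [1.1, -1.0, 0.5]
opening: -0.001
grip_force: 0.0
```

>>> {"method": "carry_out", "body": {"series": [[-0.02,0.2,0,0],[-0.02,0.2,0,0],[-0.02,0.2,0,0],[-0.01,0.1,0,0],[-0.005,0.05,0,0]]}}

```text
t: 14.65
eef_pos: [508.7, 128.0, 56.7]
tcp_rot: [3.14, -0.0, 1.669]
ft_force: [0.4, -0.0, -1.1]
opening: 0.002
grip_force: 0.0
```

```bash
python3 -c "
from h import *
track(2)"
```

```text
14.65 rim 232.0 pk 174 mid -1.0 finger [519.   75.9]
14.7 rim 232.0 pk 174 mid -1.0 finger [519.   75.4]
```

>>> {"method": "carry_out", "body": {"series": [[-0.001,0.008,0,0],[-0.001,0.006,0,0],[-0.001,0.006,0,0],[-0.001,0.006,0,0],[-0.001,0.006,0,0]]}}

```text
t: 15.25
eef_pos: [508.2, 128.7, 55.6]
tcp_rot: [-3.142, 0.0, 1.668]
ft_force: [-0.8, 1.0, 1.1]
opening: 0.003
grip_force: 0.0
```

```bash
python3 -c "
from h import *
track(1)"
```

```text
15.25 rim 232.0 pk 174 mid -1.0 finger [518.7  76.7]
```

>>> {"method": "carry_out", "body": {"series": [[0,0.005,0,0],[0,0.005,0,0],[-0.001,0.005,0,0],[0,0.005,0,0],[0,0.005,0,0]]}}

```text
t: 15.8
eef_pos: [508.2, 130.0, 55.7]
tcp_rot: [3.142, -0.0, 1.669]
ft_force: [1.2, 0.2, 0.2]
opening: 0.005
grip_force: 0.0
```

```bash
python3 -c "
from h import *
track(1)"
```

```text
15.8 rim 232.0 pk 174 mid -1.0 finger [518.8  78. ]
```

>>> {"method": "carry_out", "body": {"series": [[0,0.005,0,0],[0,0.005,0,0],[-0.001,0.005,0,0],[0,0.005,0,0],[0,0.005,0,0]]}}

```text
t: 16.35
eef_pos: [508.2, 131.3, 55.7]
tcp_rot: [3.141, 0.0, 1.669]
ft_force: [0.0, -0.2, 0.1]
opening: 0.009
grip_force: 0.0
```

```bash
python3 -c "
from h import *
track(1)"
```

```text
16.35 rim 232.0 pk 174 mid -1.0 finger [518.8  79.2]
```

>>> {"method": "carry_out", "body": {"series": [[0,0.004,0,0],[-0.001,0.004,0,0],[0,0.004,0,0],[-0.001,0.004,0,0],[0,0.004,0,0]]}}

```text
t: 16.9
eef_pos: [508.0, 132.3, 55.7]
tcp_rot: [3.142, 0.0, 1.669]
ft_force: [0.7, 0.6, -0.4]
opening: 0.004
grip_force: 0.0
```

```bash
python3 -c "
from h import *
track(1)"
```

```text
16.9 rim 232.0 pk 174 mid -1.0 finger [518.8  80.3]
```

>>> {"method": "carry_out", "body": {"series": [[0,0.004,0,0],[-0.001,0.004,0,0],[0,0.004,0,0],[-0.001,0.004,0,0],[0,0.004,0,0]]}}

```text
t: 17.45
eef_pos: [507.9, 133.3, 55.7]
tcp_rot: [3.142, 0.0, 1.668]
ft_force: [0.2, -0.3, 0.1]
opening: 0.004
grip_force: 0.0
```

```bash
python3 -c "
from h import *
track(1)"
```

```text
17.45 rim 232.0 pk 174 mid -1.0 finger [518.8  81.3]
```

>>> {"method": "carry_out", "body": {"series": [[0,0.004,0,0],[-0.001,0.004,0,0],[0,0.004,0,0],[-0.001,0.004,0,0],[0,0.004,0,0]]}}

```text
t: 18.0
eef_pos: [507.8, 134.3, 55.7]
tcp_rot: [3.142, 0.0, 1.669]
ft_force: [0.4, 0.3, -0.3]
opening: 0.005
grip_force: 0.0
```

```bash
python3 -c "
from h import *
track(1)"
```

```text
18.0 rim 232.0 pk 174 mid -1.0 finger [518.8  82.3]
```

>>> {"method": "carry_out", "body": {"series": [[0,0.005,0,0],[-0.001,0.005,0,0],[0,0.004,0,0],[-0.001,0.004,0,0],[0,0.004,0,0]]}}

```text
t: 18.55
eef_pos: [507.7, 135.4, 55.7]
tcp_rot: [3.141, 0.0, 1.669]
ft_force: [-0.0, -0.1, -0.8]
opening: 0.008
grip_force: 0.0
```

```bash
python3 -c "
from h import *
track(1)"
```

```text
18.55 rim 232.0 pk 174 mid -1.0 finger [518.8  83.4]
```

>>> {"method": "carry_out", "body": {"series": [[0,0.004,0,0],[-0.001,0.004,0,0],[0,0.004,0,0],[-0.001,0.004,0,0],[0,0.004,0,0]]}}

```text
t: 19.1
eef_pos: [507.6, 136.4, 55.7]
tcp_rot: [3.142, -0.0, 1.669]
ft_force: [0.4, 0.2, -0.3]
opening: 0.008
grip_force: 0.0
```

```bash
python3 -c "
from h import *
track(1)"
```

```text
19.1 rim 232.3 pk 174 mid -0.7 finger [518.8  84.4]
```

>>> {"method": "carry_out", "body": {"series": [[0,0.004,0,0],[-0.001,0.004,0,0],[0,0.004,0,0],[-0.001,0.004,0,0],[0,0.004,0,0]]}}

```text
t: 19.65
eef_pos: [507.6, 137.4, 55.7]
tcp_rot: [3.142, 0.0, 1.669]
ft_force: [0.5, 0.2, 0.2]
opening: 0.004
grip_force: 0.0
```

```bash
python3 -c "
from h import *
track(1)"
```

```text
19.65 rim 234.0 pk 174 mid 1.0 finger [518.8  85.4]
```

It moves at about 3–4 mm/s. I back the finger off and let it coast.

>>> {"method": "carry_out", "body": {"series": [[0,0,0,0],[0.01,-0.1,0,0],[0.02,-0.2,0,0],[0.02,-0.2,0,0],[0.02,-0.2,0,0]]}}

```text
t: 20.2
eef_pos: [511.2, 101.2, 55.7]
tcp_rot: [3.141, 0.0, 1.668]
ft_force: [-0.8, -0.2, 0.8]
opening: 0.004
grip_force: 0.0
```

```bash
python3 -c "
from h import *
track(1)"
```

```text
20.2 rim 235.6 pk 174 mid 2.6 finger [518.8  48. ]
```

>>> {"method": "carry_out", "body": {"series": [[0.02,-0.2,0,0],[0.02,-0.2,0.2,0],[0,0,0.7,0],[0,0,0.9,0],[0,0,0.9,0]]}}

```text
t: 20.75
eef_pos: [512.7, 81.7, 192.8]
tcp_rot: [-3.141, -0.0, 1.668]
ft_force: [0.4, -0.2, 0.2]
opening: 0.004
grip_force: 0.0
```

```bash
python3 -c "
from h import *
track(1)"
```

```text
20.75 rim 236.7 pk 174 mid 3.7 finger [520.9  29.5]
```

>>> {"method": "carry_out", "body": {"series": [[0,0,0.5,0],[0.06,-0.6,0,0],[0.09,-0.9,0,0],[0.09,-0.9,0,0],[0.09,-0.9,0,0]]}}

```text
t: 21.3
eef_pos: [529.3, -84.7, 216.4]
tcp_rot: [3.141, 0.0, 1.669]
ft_force: [0.6, -0.5, 0.3]
opening: 0.004
grip_force: 0.0
```

>>> {"method": "carry_out", "body": {"series": [[0.09,-0.9,0,0],[0.06,-0.6,0,0],[0.02,-0.2,0,0],[0,0,0,0],[0,0,0,0]]}}

```text
t: 21.8
eef_pos: [537.8, -166.8, 215.8]
tcp_rot: [-3.142, -0.0, 1.669]
ft_force: [-0.8, 0.9, -0.0]
opening: 0.002
grip_force: 0.0
```

```bash
python3 - <<'E'
from h import *
track(1)
im=env.read_camera("top").astype(float)
for i in range(3): im+=env.read_camera("top")
im=(im/4).astype(np.uint8)
track(1)
for n in (480,555):
    q=strip("top",im,103,n-6,n+6,100,270);f=np.median(q[...,0]-q[...,2],0);b=(f>25).astype(int)
    print(n,(100+np.where(np.diff(b))[0]*.5).tolist())
x0,y0=160,150
b=cv2.resize(im[y0:y0+45,x0:x0+60,::-1],(800,600),interpolation=cv2.INTER_CUBIC)
def ln(P,col):
    u=((px("top",P)+.5-[x0,y0])*800/60).astype(int)
    for i,j in zip(u[:-1],u[1:]): cv2.line(b,tuple(map(int,i)),tuple(map(int,j)),col,1)
m=6
ln([[*xy(n,m+s),65] for n,s in((583,8),(599,0),(583,-8),(583,8))],(0,255,0))
ln([[*xy(599,m),z] for z in(0,65)],(0,255,0))
ln([[*xy(n,7.5+s),0] for n,s in((611,18),(641,18),(641,-18),(611,-18),(611,18))],(0,0,255))
cv2.imwrite("pics/cmp3.png",b)
E
```

```text
21.8 rim 237.7 pk 174 mid 4.7 finger [ 518.3 -219.9]
22.05 rim 237.7 pk 174 mid 4.7 finger [ 518.5 -220.4]
480 [129.0, 141.0, 231.5, 240.5]
555 [129.5, 141.0, 232.5, 241.0]
```

View pics/cmp3.png

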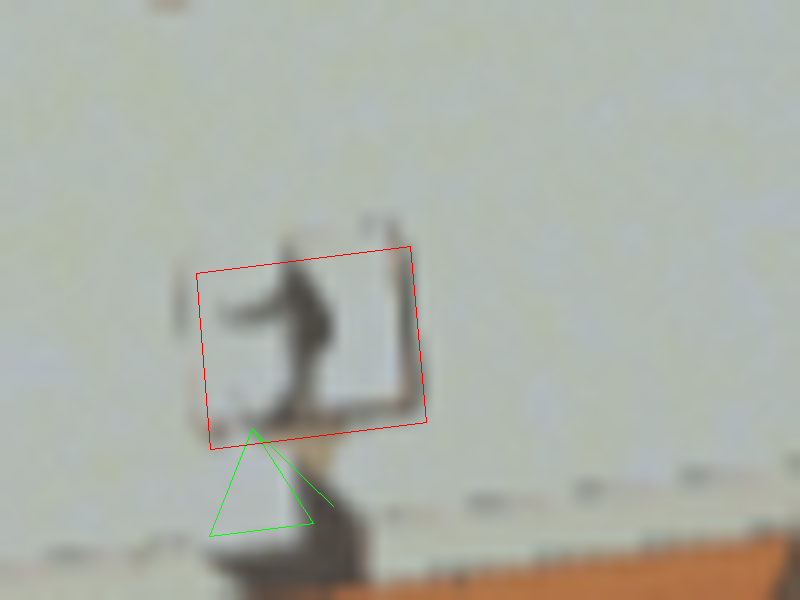

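```bash
python3 - <<'E'
from h import *
im=sum(env.read_camera("top").astype(float) for _ in range(3))/3
im=im.astype(np.uint8)
for z in(0,8):
  q=strip("top",im,z,618,634,-20,36,1.0).mean(2).mean(0);print(z,list(zip(range(-20,36),q.astype(int).tolist())))
q=strip("top",im,0,596,609,-10,30,1.0).astype(float);print("shadow r-b")
for r in q[:, :]: print((r[:,0]-r[:,2]).astype(int).tolist())
track(1)
E
```

```text
0 [(-20, 180), (-19, 180), (-18, 181), (-17, 181), (-16, 182), (-15, 182), (-14, 181), (-13, 180), (-12, 173), (-11, 161), (-10, 137), (-9, 118), (-8, 130), (-7, 159), (-6, 179), (-5, 183), (-4, 184), (-3, 183), (-2, 183), (-1, 183), (0, 183), (1, 182), (2, 180), (3, 169), (4, 151), (5, 139), (6, 123), (7, 107), (8, 102), (9, 99), (10, 108), (11, 127), (12, 143), (13, 156), (14, 166), (15, 169), (16, 172), (17, 173), (18, 173), (19, 174), (20, 174), (21, 175), (22, 178), (23, 180), (24, 180), (25, 179), (26, 177), (27, 174), (28, 173), (29, 174), (30, 178), (31, 180), (32, 181), (33, 181), (34, 181), (35, 181)]
8 [(-20, 181), (-19, 181), (-18, 181), (-17, 182), (-16, 182), (-15, 182), (-14, 180), (-13, 172), (-12, 156), (-11, 131), (-10, 117), (-9, 139), (-8, 168), (-7, 180), (-6, 183), (-5, 184), (-4, 183), (-3, 183), (-2, 183), (-1, 183), (0, 181), (1, 177), (2, 160), (3, 141), (4, 126), (5, 108), (6, 97), (7, 95), (8, 97), (9, 114), (10, 133), (11, 147), (12, 160), (13, 165), (14, 167), (15, 169), (16, 170), (17, 171), (18, 172), (19, 173), (20, 175), (21, 178), (22, 179), (23, 18
[... 556 characters left out ...]
-6, -5, -5, -4, -4, -4]
[-3, -4, -3, -1, 0, 0, 0, -1, -3, -2, -3, -2, -3, -2, -1, 2, 4, 8, 9, 12, 8, 4, 0, -4, -6, -6, -6, -5, -5, -5, -6, -6, -7, -6, -6, -6, -6, -5, -5, -6]
[-2, -4, -3, 0, 0, 0, -1, -2, -4, -5, -5, -5, -4, -3, -2, 3, 10, 15, 19, 21, 13, 6, 1, -4, -6, -6, -7, -7, -6, -6, -6, -6, -6, -6, -5, -5, -5, -5, -6, -7]
[0, -1, -1, 1, 1, 2, 0, -3, -5, -6, -6, -5, -5, -2, 0, 10, 21, 27, 30, 29, 21, 12, 4, -3, -5, -7, -9, -10, -11, -11, -11, -10, -10, -8, -6, -5, -4, -5, -5, -5]
[0, -1, 0, 1, 2, 3, 1, -1, -3, -4, -5, -3, -2, 3, 8, 18, 29, 34, 36, 35, 29, 22, 13, 4, 0, -3, -6, -10, -11, -10, -10, -10, -10, -8, -7, -4, -3, -3, -3, -2]
22.25 rim 237.7 pk 174 mid 4.7 finger [ 518.4 -220.9]
```

The caddy is at rest at mid ≈ 6.1. The refined mark, from the foot edges and finger shadow, is ≈ 8.3. One last 2 mm nudge at 1 mm/s.

>>> {"method": "carry_out", "body": {"series": [[-0.08,0.8,0,0],[-0.08,0.8,0,0],[-0.08,0.8,0,0],[-0.08,0.8,0,0],[-0.08,0.8,0,0]]}}

```text
t: 22.8
eef_pos: [517.7, 33.8, 215.7]
tcp_rot: [3.141, 0.0, 1.668]
ft_force: [0.6, 0.2, 0.4]
opening: 0.005
grip_force: 0.0
```

>>> {"method": "carry_out", "body": {"series": [[-0.03,0.3,-0.5,0],[-0.03,0.3,-0.7,0],[-0.02,0.2,-0.8,0],[-0.02,0.2,-0.7,0],[0,0,-0.5,0]]}}

```text
t: 23.3
eef_pos: [512.2, 83.3, 53.7]
tcp_rot: [-3.14, -0.0, 1.67]
ft_force: [1.2, 0.1, -0.3]
opening: 0.006
grip_force: 0.0
```

>>> {"method": "carry_out", "body": {"series": [[-0.03,0.3,0,0],[-0.03,0.3,0,0],[-0.025,0.25,0,0],[-0.015,0.15,0,0],[-0.007,0.07,0,0]]}}

```text
t: 23.8
eef_pos: [507.9, 137.0, 56.7]
tcp_rot: [3.14, -0.0, 1.67]
ft_force: [-0.4, 0.1, 0.2]
opening: 0.005
grip_force: 0.0
```

```bash
python3 -c "
from h import *
track(2)"
```

```text
23.8 rim 237.7 pk 174 mid 4.7 finger [519.1  84.9]
23.85 rim 237.7 pk 174 mid 4.7 finger [519.   84.4]
```

>>> {"method": "carry_out", "body": {"series": [[-0.003,0.03,0,0],[-0.002,0.02,0,0],[-0.001,0.015,0,0],[-0.001,0.01,0,0],[0,0.004,0,0]]}}

```text
t: 24.4
eef_pos: [507.4, 139.7, 55.6]
tcp_rot: [3.142, 0.0, 1.668]
ft_force: [-1.2, -0.7, 0.9]
opening: 0.006
grip_force: 0.0
```

>>> {"method": "carry_out", "body": {"series": [[0,0.002,0,0],[0,0.002,0,0],[0,0.002,0,0],[0,0.002,0,0],[0,0.002,0,0]]}}

```text
t: 24.9
eef_pos: [507.4, 140.3, 55.7]
tcp_rot: [3.141, 0.0, 1.669]
ft_force: [0.8, 0.3, -0.6]
opening: 0.007
grip_force: 0.0
```

>>> {"method": "carry_out", "body": {"series": [[-0.001,0.002,0,0],[0,0.002,0,0],[0,0.002,0,0],[0,0.002,0,0],[0,0.002,0,0]]}}

```text
t: 25.4
eef_pos: [507.3, 140.8, 55.7]
tcp_rot: [3.141, 0.0, 1.669]
ft_force: [-0.6, -0.4, 0.4]
opening: 0.003
grip_force: 0.0
```

```bash
python3 -c "
from h import *
track(1)"
```

```text
25.4 rim 237.7 pk 174 mid 4.7 finger [519.   88.8]
```

>>> {"method": "carry_out", "body": {"series": [[0,0.002,0,0],[0,0.002,0,0],[0,0.002,0,0],[0,0.002,0,0],[0,0.002,0,0]]}}

```text
t: 25.95
eef_pos: [507.3, 141.3, 55.7]
tcp_rot: [3.142, 0.0, 1.669]
ft_force: [0.1, 1.3, -0.3]
opening: 0.004
grip_force: 0.0
```

```bash
python3 -c "
from h import *
track(1)"
```

```text
25.95 rim 237.7 pk 174 mid 4.7 finger [519.   89.4]
```

>>> {"method": "carry_out", "body": {"series": [[0,0.003,0,0],[0,0.002,0,0],[0,0.003,0,0],[0,0.002,0,0],[0,0.002,0,0]]}}

```text
t: 26.5
eef_pos: [507.3, 141.9, 55.7]
tcp_rot: [3.141, 0.0, 1.669]
ft_force: [-0.1, 0.8, 0.2]
opening: 0.004
grip_force: 0.0
```

```bash
python3 -c "
from h import *
track(1)"
```

```text
26.5 rim 238.1 pk 174 mid 5.1 finger [519.1  90. ]
```

>>> {"method": "carry_out", "body": {"series": [[0,0.002,0,0],[0,0.002,0,0],[0,0.002,0,0],[0,0.002,0,0],[0,0.002,0,0]]}}

```text
t: 27.05
eef_pos: [507.3, 142.4, 55.7]
tcp_rot: [3.142, 0.0, 1.669]
ft_force: [-0.1, 0.2, 0.3]
opening: 0.005
grip_force: 0.0
```

```bash
python3 -c "
from h import *
track(1)"
```

```text
27.05 rim 239.1 pk 174 mid 6.1 finger [519.1  90.4]
```

Now I withdraw and let the last of the motion die out.

>>> {"method": "carry_out", "body": {"series": [[0.01,-0.1,0,0],[0.02,-0.3,0,0],[0.03,-0.4,0,0],[0.03,-0.3,0.3,0],[0,0,0.7,0]]}}

```text
t: 27.6
eef_pos: [510.8, 84.8, 104.3]
tcp_rot: [-3.137, -0.0, 1.666]
ft_force: [-0.5, -0.1, 0.5]
opening: 0.005
grip_force: 0.0
```

>>> {"method": "carry_out", "body": {"series": [[0,0,0.9,0],[0,0,0.9,0],[0,0,0.5,0],[0.06,-0.6,0,0],[0.08,-0.8,0,0]]}}

```text
t: 28.1
eef_pos: [518.8, 16.6, 221.7]
tcp_rot: [3.139, 0.0, 1.671]
ft_force: [0.1, -0.2, -0.3]
opening: 0.003
grip_force: 0.0
```

>>> {"method": "carry_out", "body": {"series": [[0.08,-0.8,0,0],[0.08,-0.8,0,0],[0.08,-0.7,0,0],[0.03,-0.3,0,0],[0,0,0,0]]}}

```text
t: 28.6
eef_pos: [532.0, -114.6, 220.4]
tcp_rot: [-3.141, -0.0, 1.666]
ft_force: [-0.1, 0.5, 0.1]
opening: 0.007
grip_force: 0.0
```

```bash
python3 - <<'E'
from h import *
track(2)
im=env.read_camera("top")
for n in (480,555):
    q=strip("top",im,103,n-6,n+6,100,270);f=np.median(q[...,0]-q[...,2],0)
    print(n,(100+np.where(np.diff((f>25).astype(int)))[0]*.5).tolist())
im2=env.read_camera("side")
cv2.imwrite("pics/end.png",np.hstack([cv2.resize(im,(400,300)),cv2.resize(im2,(400,300))])[:,:,::-1])
track(1)
E
```

```text
28.6 rim 240.0 pk 174 mid 7.0 finger [ 517.7 -166.4]
28.65 rim 240.0 pk 174 mid 7.0 finger [ 517.8 -165.5]
480 [131.5, 143.0, 234.0, 242.5]
555 [131.5, 143.0, 235.0, 243.5]
28.8 rim 240.0 pk 174 mid 7.0 finger [ 518.2 -164.6]
```

View pics/end.png

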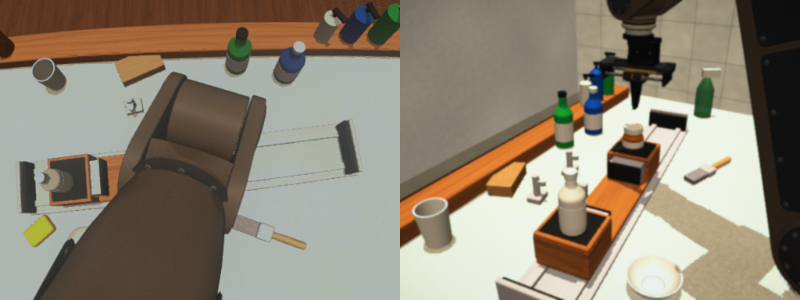

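The caddy stands still at mid ≈ 8.3, in line with the mark. The bottle and jar are upright and the hand is clear above everything.

```bash
python3 -c "
from h import *
print(env.job_done())"
```

```text
the job is handed in; nothing more can be done
None
```

The job is handed in at about 29 s: the caddy stands still with its pointer within about 1 mm of the mark by my camera estimate, the end stops were never reached, bottle and jar are upright, and the hand is out.

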